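# Cap the cheese on the curler and take the bell off

## Robot

A 6-joint arm with a two-finger parallel gripper is mounted at the origin on a cart in front of the work surface, level with it; the furniture and walls round the work are solid. World frame = base frame: x ahead of the robot, y to its left, z up, the work surface at z = 0. Lengths are in mm, angles in rad, forces in N, time in s.
With the tool pointing down it reaches from about 350 to 775 mm from the base axis. Payload 7.3 kg.
Tool frame: the origin (TCP) lies midway between the tips of the shut fingers; the grasp point (between the pads) lies 19 mm behind it; z points along the fingers, y is the line along which they close (so a half turn about z gives the same grasp; the last joint's range is limited). The gripper opens to 92 mm and grips with 3 to 60 N. Pads are 19 mm wide; open, the fingers measure 130 mm over their backs; the gripper's body (75 mm by 190 mm) begins 47 mm behind the grasp point.
Start: joints at [1.045, 0.342, 1.524, -0, 1.275, -0.146], TCP at [194.623, 487.613, 226.741] pointing down, gripper open.
Joint ranges: [-2.53, 2.53], [-0.77, 2.02], [0.04, 2.7], [-1, 4.14], [0.28, 2.66], [-3.11, 3.11]. Speed limits (rad/s): [2.57, 2.57, 3.14, 3.14, 3.14, 3.14].

## Interface

Orientations are given as [roll, pitch, yaw] about the fixed x, y, z axes, in that order (R = Rz(yaw) Ry(pitch) Rx(roll)).
In Python, from plant import monitor, optics, workorder gives the robot as it stands. The module is installed in compiled form; this text tells all that it offers.
- The arm moves only by the tool servo_tool, never from a script. Its arguments are lists of equal length, an entry for each row: "linear": the shift along the tool's x, y, z as a fraction of full scale, a list of three; "spin": the turn about the tool's z as a fraction of full scale. In form: {"linear": [[dx, dy, dz], ...], "spin": [spin, ...]}. A call has exactly 8 rows; each row shifts and turns the commanded pose from where the row before left it, along the tool's axes as they then stand; what a row does not reach is not made up. Full scale, the value 1, is 200 mm for a shift and 90 degrees for a turn. A row lasts 1/8 s, in which the tool goes at most 62.5 mm and 10.7 degrees, less where a joint would pass 70% of its speed; a pose out of reach is approached as far as the arm can. A call with a number of a shift or a turn outside -1 to 1 is refused whole. A call with a gripper value outside its range is refused whole. "hand" is the opening, from -1 (shut) to 1 (fully open), set as the call begins (left out, the last holds). The fingers move at their own pace and stop on an object; the grip force is fixed at half the most. Time passes only in rows, so rows that do not move let the fingers close, or fill a call up. It gives the time, the measured TCP pose, the force, the opening and the grip force at its end, in the units of the state.
- monitor.get_obs(): the state, without advancing time (a new reading comes with each control period).
- optics.capture(name): name is "scene" or "top" or "wrist"; returns a dict with "frame" (480x640x3 uint8, blue, green, red), "K" (3x3 intrinsics, pixels), "world_to_cam" (4x4, takes a point from world to camera coordinates). Camera axes: x right, y down, z forward; pixel columns grow to the right and rows downward; lengths in mm; the calibration is good to about 2 mm. A picture is of the moment at which its call begins. There is no depth.
- workorder.close_job(): hands the job in; it is judged then, once.
The state is a dict: "time": time; "joint_positions": joint angles; "dq": joint speeds; "tau": joint torques, N m; "tool_pos": TCP position; "tcp_rot": TCP orientation; "contact_force": force on the tool from outside, world axes, zero at the start; "moment": the same for the moment, N m; "grip_width": finger opening in mm; "finger_force": force on a finger pad.
Only numpy, scipy, OpenCV 4.12 (cv2) and the standard library are available. Lean on these libraries where they do the work, as an engineer would, in place of code of your own. Each camera call takes 0.05 s, during which the arm holds its last target. There are 200 camera calls.

## Task

The cheese curler's cover set, a steel freshness cap with a clear bell nested over it, is dry and still on its stand: lift the two together by the cap's wooden stem and thread them down over the curler's spindle, letting go only once the cap lies flat on the cheese and the bell stands round it on the board. Then take the bell alone by its wooden collar and raise it straight off the stem without lifting the cap, which must stay on the cheese to keep the cut face moist. The program finishes while you still hold the bell upright in the air, its rim above the tip of the spindle, ready to be polished, for there is no clean spot to set it down; leave the cheese wheels and the honey jar behind the work where they are.

Things in the scene. Friction and masses are not known exactly. Their poses are not given: they have to be found in the camera images.
- board: Cheese curler, fixed: round beech board 180 mm across, 22 mm thick, flat 120 mm step 5 mm high in the middle; on it a brown half wheel of cheese 105 mm across, its flat pale cut face 72 mm above the worktop; through its centre a steel spindle 10 mm thick, its last 12 mm tapering to 3 mm. Left or right of the stand. Origin: centre of the underside, on the spindle's axis; z up.
- spindle_tip (a point): Tip of the curler's spindle, 146 mm above the worktop, 74 mm above the cheese.
- stand: Drying stand, fixed: steel foot 144 mm across, 12 mm thick, pillar with a 60 mm plate at 67.5 mm height on which the cap lies, and a 9 mm peg that stands 22 mm above the plate, up into the cap's bore. Origin: centre of the foot's underside; z up. (Beyond the worktop's left edge, y above 0.38 m, the shop's stock table is piled higher than the work: keep the arm away from it.)
- cap: Inner lid, loose, about 0.25 kg: steel disc 108 mm across, 6 mm thick; on it a wooden shoulder 44 mm across up to 18 mm above the underside, then a wooden stem 24 mm in diameter up to 69 mm; a 14 mm bore goes right through. Origin: centre of the underside, z up the stem, yaw is free. Origin height: 67.5 mm on the stand, 72 mm on the cheese (the spindle then stands 5 mm out of the stem).
- stem_top (a point): Centre of the top of the cap's stem, 69 mm above the cap's underside. The uppermost 26 mm of the stem stand out above the nested bell's collar: grip there. The bell hangs loose on the cap's shoulder and comes along.
- bell: Outer lid, loose, about 0.35 kg: clear round bell, 146 mm across the rim, 136 inside, flat top at 74.5 mm; on it a wooden collar 56 mm in diameter from 74.5 to 94.5 mm; a 32 mm hole through top and collar lets the stem out (4 mm play). Rim below the cap's underside: 51.5 mm while hanging nested, 50 mm on the board (22 mm above the worktop). Origin: centre of the rim plane, z up, yaw free.
- collar (a point): Middle of the bell's wooden collar, on its axis, 84.5 mm above the rim; grip the collar across its 56 mm. The stem's top stands 36 mm above this point while the lids are nested.
- wheel_a: Bystander, loose: small whole cheese wheel behind the work, left, 120 mm across, 48 mm high. Origin: centre of its underside.
- wheel_b: Bystander, loose: small whole cheese wheel behind the work, middle, 110 mm across, 50 mm high. Origin: centre of its underside.
- honey: Bystander, loose: honey jar 99 mm high, 62 mm across, behind the work. Origin: centre of its underside.

How it is judged:
By the outcome, as a careful person would: the job done as asked, in the order asked, and still so for the second after the job is handed in, while the arm keeps its last pose, push and grip.
It also fails if it takes over 61 s, if anything falls off the work surface, if the arm or the gripper's body presses on something with over 40 N, if the wrist force passes 120 N, or if a joint passes its speed limit or range.

## Working session

There is one attempt and no reset: what is moved stays moved. The work goes in short steps, Python scripts to look and compute and a tool call to move; the robot and the scene stay as the last step left them, time stands still between calls to the robot, and variables do not carry over. Pictures are saved under pics/ and viewed, at most 10 in all, crops included, and the job is handed in when it is done.

Besides the shell and the picture viewer there is one more tool, called after "Call:" as a command line: name --pt "numbers of a row" for each row, then --argument value for the rest. servo_tool: Moves the arm, as the interface text tells. Shift numbers are shares of 200 mm and turn numbers shares of 90 degrees, none past 1 either way. Its arguments: {"type":"object","properties":{"linear":{"type":"array","items":{"type":"array","items":{"type":"number","minimum":-1,"maximum":1}}},"spin":{"type":"array","items":{"type":"number","minimum":-1,"maximum":1}},"hand":{"type":"number"}},"required":["linear","spin"]}

```bash
mkdir -p pics; cat > h.py <<'E'
import numpy as np, cv2
from plant import monitor, optics, workorder
def cap(name, fn=None):
    d=optics.capture(name)
    if fn: cv2.imwrite('pics/'+fn,d['frame'])
    np.savez('/tmp/'+name+'.npz',**d)
    return d
def load(name): return dict(np.load('/tmp/'+name+'.npz'))
def ray(d,u,v):
    T=d['world_to_cam']; R=T[:3,:3]; o=-R.T@T[:3,3]
    r=R.T@np.linalg.solve(d['K'],[u,v,1.]); return o,r/np.linalg.norm(r)
def plane(d,u,v,z):
    o,r=ray(d,u,v); return o+r*(z-o[2])/r[2]
def proj(d,p):
    c=d['world_to_cam']@np.r_[p,1]; q=d['K']@c[:3]; return q[:2]/q[2]
def tri(*obs):
    A=np.zeros((3,3));b=np.zeros(3)
    for d,u,v in obs:
        o,r=ray(d,u,v);P=np.eye(3)-np.outer(r,r);A+=P;b+=P@o
    x=np.linalg.solve(A,b); return x,[round(float(np.linalg.norm(np.cross(x-ray(d,u,v)[0],ray(d,u,v)[1]))),1) for d,u,v in obs]
E
python3 - <<'E'
from h import *
np.set_printoptions(precision=3,suppress=True)
print(monitor.get_obs())
for n in ['scene','top']:
    d=cap(n,n+'.png'); T=d['world_to_cam']; print(n,-T[:3,:3].T@T[:3,3],T[:3,:3],d['K'])
E
```

```text
{'time': 0.0, 'joint_positions': array([ 1.045,  0.343,  1.525,  0.   ,  1.275, -0.146]), 'dq': array([-0.001,  0.   , -0.001, -0.   , -0.001, -0.002]), 'tau': array([  0.001, -43.123, -24.423,   0.072,   0.056,  -0.   ]), 'tool_pos': array([194.401, 487.232, 226.051]), 'tcp_rot': array([-3.14 , -0.   ,  2.762]), 'contact_force': array([ 0.356, -0.029,  0.526]), 'moment': array([-0.033, -0.017, -0.017]), 'finger_force': 0.0, 'grip_width': 91.66453707763515}
scene [ -50.066 -698.333  561.933] [[ 0.732 -0.681  0.002]
 [-0.292 -0.317 -0.903]
 [ 0.615  0.66  -0.431]] [[504.686   0.    323.919]
 [  0.    504.686 239.743]
 [  0.      0.      1.   ]]
top [527.592  -8.341 965.023] [[ 0.029 -0.999 -0.016]
 [-0.997 -0.027 -0.067]
 [ 0.067  0.018 -0.998]] [[496.353   0.    318.482]
 [  0.    496.353 240.482]
 [  0.      0.      1.   ]]
```

View pics/scene.png

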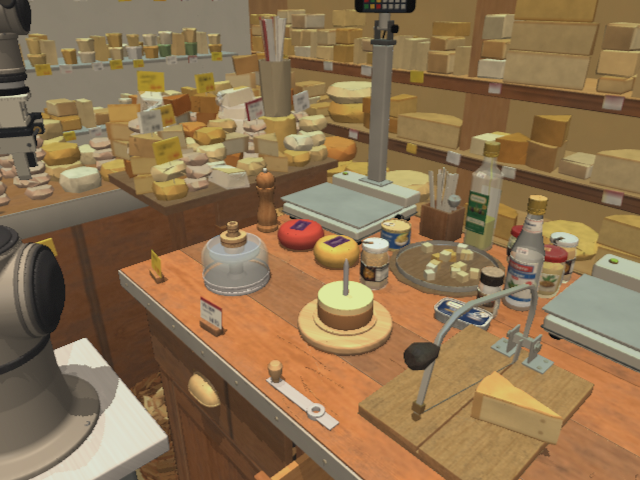

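View pics/top.png

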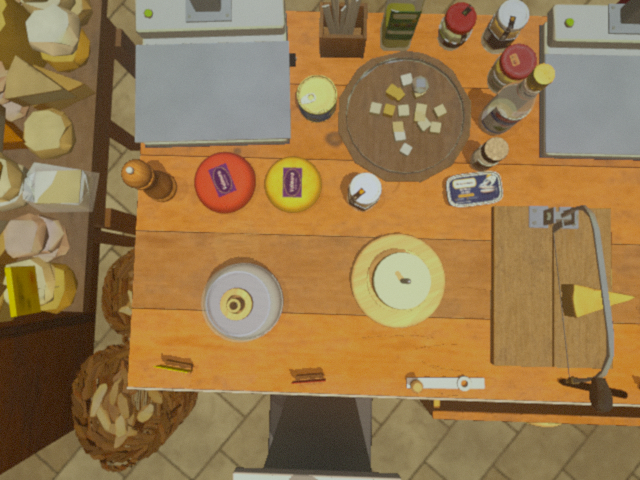

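The scene view shows the bell set at about (235,258), with its stem top near (232,227), and the spindle tip near (346,262). In the top view the collar is at (235,304) and the spindle near (404,281).

```bash
python3 - <<'E'
from h import *
s=load('scene')['frame'];t=load('top')['frame']
a=cv2.resize(s[215:275,195:275],(400,300),interpolation=2)
b=cv2.resize(s[250:310,305:385],(400,300),interpolation=2)
c=cv2.resize(t[274:334,195:275],(400,300),interpolation=2)
e=cv2.resize(t[250:310,365:445],(400,300),interpolation=2)
cv2.imwrite('pics/crop.png',np.vstack([np.hstack([a,b]),np.hstack([c,e])]))
E
```

```text
(no output)
```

View pics/crop.png

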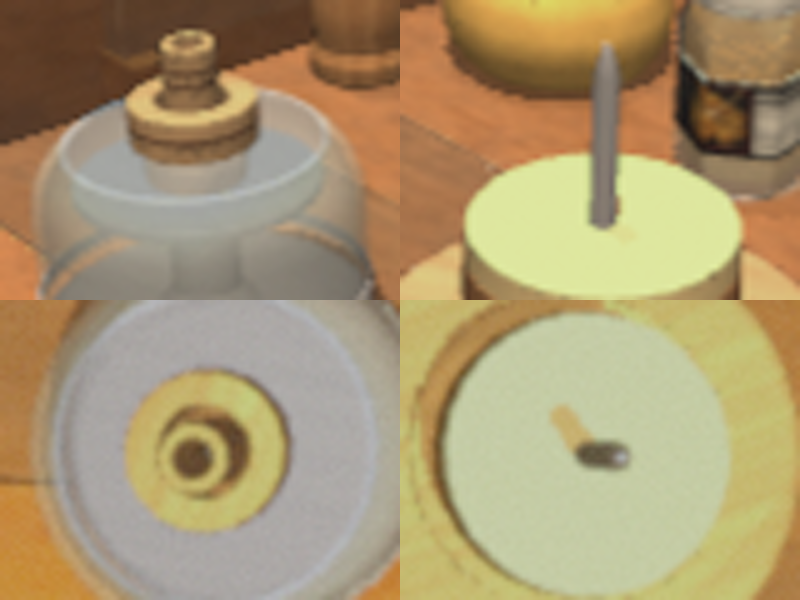

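The crops put the stem top at scene (232.2,222.6) and top (233.2,305.0), and the spindle tip at scene (346.0,258.6) and top (409.4,281.0). I'll triangulate these and refine with masks.

```bash
python3 - <<'E'
from h import *
np.set_printoptions(precision=1,suppress=True)
s=load('scene');t=load('top')
print('stem',tri((s,232.2,222.6),(t,233.2,305.0)),'expect z 136.5')
print('tip',tri((s,346.0,258.6),(t,409.4,281.0)),'expect z 146')
print('spbase',tri((s,345.2,294.6),(t,401.0,280.2)),'expect 72')
def blob(d,lo,hi,seed,r):
    h=cv2.cvtColor(d['frame'],cv2.COLOR_BGR2HSV); m=cv2.inRange(h,lo,hi)
    k=np.zeros_like(m);cv2.circle(k,seed,r,255,-1);m&=k
    cs,_=cv2.findContours(m,0,2);c=max(cs,key=cv2.contourArea);return cv2.fitEllipse(cv2.convexHull(c)),h[seed[1],seed[0]]
h=cv2.cvtColor(t['frame'],cv2.COLOR_BGR2HSV)
print(h[265,395],h[265,425],h[300,228],h[290,225],h[300,440])
for nm,d,lo,hi,seed,r,z in [('cheese top',t,(25,20,150),(45,85,255),(403,281),36,72),('cheese sc',s,(25,20,150),(50,150,255),(345,292),40,72),('collar top',t,(15,90,100),(35,255,255),(236,304),22,110.5)]:
    e,_=blob(d,lo,hi,seed,r);c=e[0];print(nm,e,plane(d,*c,z))
# widths on plane
E
```

```text
stem (array([471.8, 145.1, 137.1]), [0.4, 0.4]) expect z 136.5
tip (array([ 519.8, -144.4,  146.2]), [0.1, 0.1]) expect z 146
spbase (array([ 520.7, -142.6,   70.3]), [0.9, 0.9]) expect 72
[ 36  49 203] [ 33  56 200] [ 20 125 137] [  6   8 168] [ 21 136 191]
cheese top ((402.1809387207031, 280.4678039550781), (56.948219299316406, 57.47557067871094), 140.2779083251953) [ 519.6 -143.8   72. ]
cheese sc ((345.1654357910156, 294.9913330078125), (29.315521240234375, 55.403587341308594), 91.36612701416016) [ 518.4 -145.9   72. ]
collar top ((235.9709014892578, 303.5616455078125), (31.394855499267578, 32.433738708496094), 69.0208969116211) [472.3 145.6 110.5]
```

Everything agrees with the expected heights: stem (472,145.2,137) and tip (520,-144.4,146). I'll raise the arm and square the tool to the world axes first.

Call:
servo_tool --pt "0 0 -0.1" --pt "0 0 -0.1" --pt "0 0 -0.05" --pt "0 0 0" --pt "0 0 0" --pt "0 0 0" --pt "0 0 0" --pt "0 0 0" --spin '[-0.04,-0.04,-0.04,-0.04,-0.04,-0.04,0,0]' --hand 1

```text
time: 1.1
tool_pos: [194.6, 487.5, 276.5]
tcp_rot: [-3.141, -0.0, 3.138]
contact_force: [-0.3, -0.5, -1.5]
grip_width: 91.8
finger_force: 0.0
```

Call:
servo_tool --pt "-0.09 -0.11 0" --pt "-0.09 -0.11 0" --pt "-0.09 -0.11 0" --pt "-0.09 -0.11 0" --pt "-0.09 -0.11 0" --pt "-0.09 -0.11 0" --pt "-0.09 -0.11 0" --pt "-0.09 -0.11 0" --spin '[0,0,0,0,0,0,0,0]'

```text
time: 2.1
tool_pos: [338.6, 310.4, 276.7]
tcp_rot: [3.141, 0.0, 3.138]
contact_force: [-0.4, -0.6, -0.6]
grip_width: 91.6
finger_force: 0.0
```

Call:
servo_tool --pt "-0.09 -0.11 0" --pt "-0.09 -0.11 0" --pt "-0.09 -0.11 0" --pt "-0.09 -0.11 0" --pt "-0.09 -0.11 0" --pt "-0.09 -0.11 0" --pt "-0.09 -0.11 0" --pt "-0.037 -0.061 0" --spin '[0,0,0,0,0,0,0,0]'

```text
time: 3.1
tool_pos: [471.7, 143.7, 276.6]
tcp_rot: [3.142, -0.0, 3.137]
contact_force: [0.6, -0.4, -0.8]
grip_width: 92.0
finger_force: 0.0
```

```bash
python3 - <<'E'
from h import *
np.set_printoptions(precision=1,suppress=True)
d=cap('wrist','wrist1.png');T=d['world_to_cam'];print(-T[:3,:3].T@T[:3,3]);print(monitor.get_obs()['tool_pos'])
print(proj(d,[472,145.2,137]),proj(d,[472,145.2,110.5]))
E
```

```text
[398.7 143.  435. ]
[472.1 142.8 276.5]
[322.7 230.2] [322.4 222.7]
```

View pics/wrist1.png

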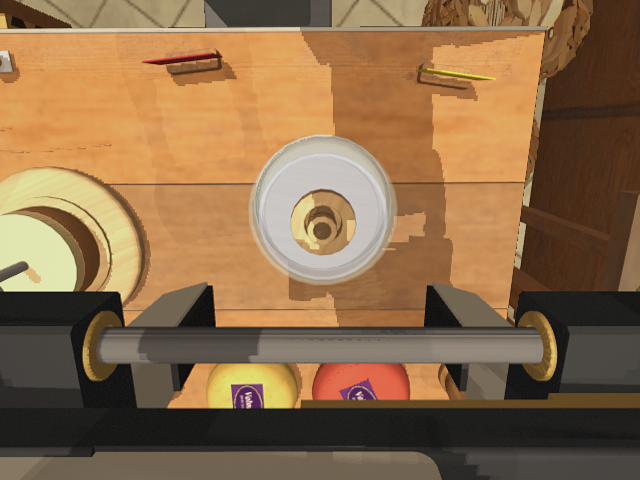

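The wrist view shows the stem bore at (322,230), and my estimate projects to (322.7,230.2). I'll descend over the stem.

Call:
servo_tool --pt "0 0.009 0.1" --pt "0 0 0.12" --pt "0 0 0.14" --pt "0 0 0.14" --pt "0 0 0.14" --pt "0 0 0.1" --pt "0 0 0.06" --pt "0 0 0" --spin '[0,0,0,0,0,0,0,0]'

```text
time: 4.15
tool_pos: [470.5, 146.7, 116.4]
tcp_rot: [-3.142, -0.001, 3.139]
contact_force: [0.6, -0.5, 0.5]
grip_width: 91.8
finger_force: 0.0
```

Call:
servo_tool --pt "0 0 0.004" --pt "0 0 0" --pt "0 0 0" --pt "0 0 0" --pt "0 0 0" --pt "0 0 0" --pt "0 0 0" --pt "0 0 0" --spin '[0,0,0,0,0,0,0,0]' --hand -1

```text
time: 5.15
tool_pos: [471.2, 146.2, 115.9]
tcp_rot: [-3.141, 0.0, 3.139]
contact_force: [-0.0, -1.2, -0.8]
grip_width: 22.8
finger_force: 30.0
```

Call:
servo_tool --pt "0 0 -0.02" --pt "0 0 -0.05" --pt "0 0 -0.08" --pt "0 0 -0.1" --pt "0 0 -0.1" --pt "0 0 -0.05" --pt "0 0 0" --pt "0 0 0" --spin '[0,0,0,0,0,0,0,0]'

```text
time: 6.15
tool_pos: [470.6, 146.4, 195.2]
tcp_rot: [-3.141, -0.001, 3.139]
contact_force: [-0.9, -0.6, -4.9]
grip_width: 23.1
finger_force: 30.0
```

Call:
servo_tool --pt "0 0 -0.05" --pt "0 0 -0.1" --pt "0 0 -0.1" --pt "0 0 -0.1" --pt "0 0 -0.1" --pt "0 0 -0.05" --pt "0 0 0" --pt "0 0 0" --spin '[0,0,0,0,0,0,0,0]'

```text
time: 7.15
tool_pos: [470.7, 146.4, 295.1]
tcp_rot: [-3.141, -0.002, 3.139]
contact_force: [-0.1, 0.1, -5.7]
grip_width: 22.9
finger_force: 30.0
```

```bash
python3 - <<'E'
from h import *
d=cap('scene');f=d['frame']
print(monitor.get_obs())
a=f[60:330,150:450]
cv2.imwrite('pics/lift.png',cv2.resize(a,None,fx=2,fy=2))
E
```

```text
{'time': 7.2, 'joint_positions': array([ 1.45829325e-01,  2.37036065e-01,  1.48147627e+00,  9.03524820e-05,
        1.42494064e+00, -1.42214232e+00]), 'dq': array([-0.00088876,  0.00078484, -0.00276443, -0.00046806,  0.00163965,
       -0.00042784]), 'tau': array([ 9.33858304e-03, -4.15438020e+01, -2.77659953e+01, -2.27259309e-02,
        7.35310419e-02,  3.13809396e-04]), 'tool_pos': array([470.62360832, 146.36977112, 295.00240479]), 'tcp_rot': array([-3.14140551e+00, -1.85303571e-03,  3.13875458e+00]), 'contact_force': array([-0.98729105, -0.23159107, -4.81231848]), 'moment': array([0.01766091, 0.0445732 , 0.03284566]), 'finger_force': 29.99482188373804, 'grip_width': 23.00096504179157}
```

View pics/lift.png

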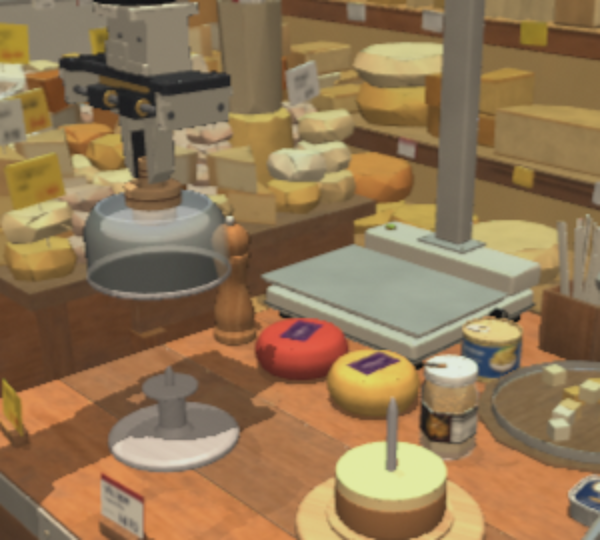

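The lift picture shows both lids hanging level at crop (155,245), with the stand empty. I'll carry them over the spindle.

Call:
servo_tool --pt "-0.015 -0.05 0" --pt "-0.015 -0.08 0" --pt "-0.015 -0.1 0" --pt "-0.015 -0.1 0" --pt "-0.015 -0.1 0" --pt "-0.015 -0.1 0" --pt "-0.015 -0.1 0" --pt "-0.015 -0.1 0" --spin '[0,0,0,0,0,0,0,0]'

```text
time: 8.2
tool_pos: [494.6, -1.5, 295.8]
tcp_rot: [-3.141, -0.0, 3.138]
contact_force: [0.1, -0.2, -4.2]
grip_width: 22.8
finger_force: 30.0
```

Call:
servo_tool --pt "-0.02 -0.1 0" --pt "-0.02 -0.1 0" --pt "-0.02 -0.1 0" --pt "-0.02 -0.1 0" --pt "-0.02 -0.1 0" --pt "-0.02 -0.1 0" --pt "0 -0.08 0" --pt "0 -0.043 0" --spin '[0,0,0,0,0,0,0,0]'

```text
time: 9.2
tool_pos: [518.1, -145.3, 295.7]
tcp_rot: [3.141, -0.0, 3.138]
contact_force: [-0.8, 0.7, -5.1]
grip_width: 22.8
finger_force: 30.0
```

```bash
python3 - <<'E'
from h import *
np.set_printoptions(precision=1,suppress=True)
P=np.mean([monitor.get_obs()['tool_pos'] for _ in range(5)],0);print(P)
w=cap('wrist');s=cap('scene');t=cap('top')
c=P+[0,0,21]
for d in (w,s,t): print('stemtop',proj(d,c),'tip',proj(d,[519.9,-144.4,146]),'rim',proj(d,P+[0,0,-99.5]))
u,v=map(int,proj(w,c)); print(w['frame'].shape,u,v)
a=w['frame'][100:340,160:480]
u2,v2=map(int,proj(s,P+[0,0,-30])); b=s['frame'][v2-75:v2+75,u2-75:u2+75]
cv2.imwrite('pics/over.png',np.hstack([cv2.resize(a,(500,375)),np.zeros((375,0,3),np.uint8),cv2.resize(b,(300,375)) ][:1]+[cv2.resize(b[:, 15:135],(300,375))]))
print(u2,v2)
E
```

```text
[ 518.1 -145.3  295.7]
stemtop [322.1 328.7] tip [321.8 228.9] rim [320.9 243.8]
stemtop [347.9 166.1] tip [346.  258.7] rim [346.3 233.4]
stemtop [432.  284.2] tip [409.4 280.9] rim [415.4 282.5]
(480, 640, 3) 322 328
347 195
```

View pics/over.png

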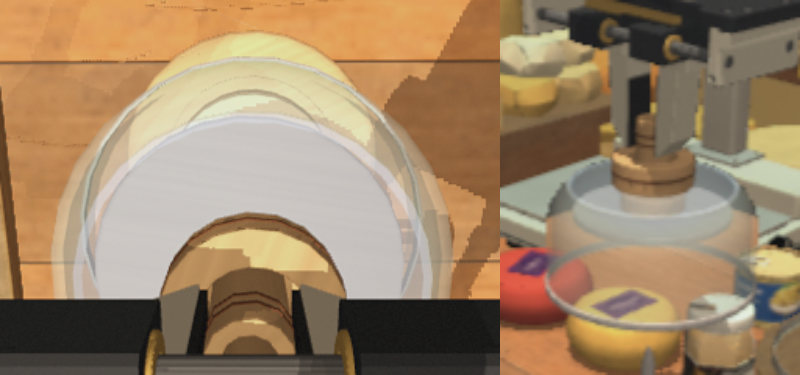

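The wrist view shows the collar arc centred at column 322 with the stem between the fingers, so it is well centred. I'll nudge by about 1 mm and descend to just above the tip, watching forces.

Call:
servo_tool --pt "-0.003 0.005 0.04" --pt "0 0 0.08" --pt "0 0 0.1" --pt "0 0 0.1" --pt "0 0 0.08" --pt "0 0 0.05" --pt "0 0 0.02" --pt "0 0 0" --spin '[0,0,0,0,0,0,0,0]'

```text
time: 10.35
tool_pos: [519.0, -143.2, 202.1]
tcp_rot: [3.142, 0.0, 3.139]
contact_force: [1.0, 0.4, -4.3]
grip_width: 23.0
finger_force: 30.0
```

```bash
python3 - <<'E'
from h import *
np.set_printoptions(precision=1,suppress=True)
o=monitor.get_obs();P=o['tool_pos'];print(P,o['contact_force'])
s=cap('scene')
print('stemtop',proj(s,P+[0,0,21]),'capund',proj(s,P+[0,0,-48]),'tip',proj(s,[519.9,-144.4,146]),'collartop',proj(s,P+[0,0,-5]))
a=s['frame'][170:310,285:405]; cv2.imwrite('pics/near.png',cv2.resize(a,None,fx=4.28,fy=4.28,interpolation=2))
E
```

```text
[ 519.  -143.2  202.1] [ 1.   0.4 -4.3]
stemtop [346.1 218.7] capund [345.2 254.6] tip [346.  258.7] collartop [345.7 232.5]
```

View pics/near.png

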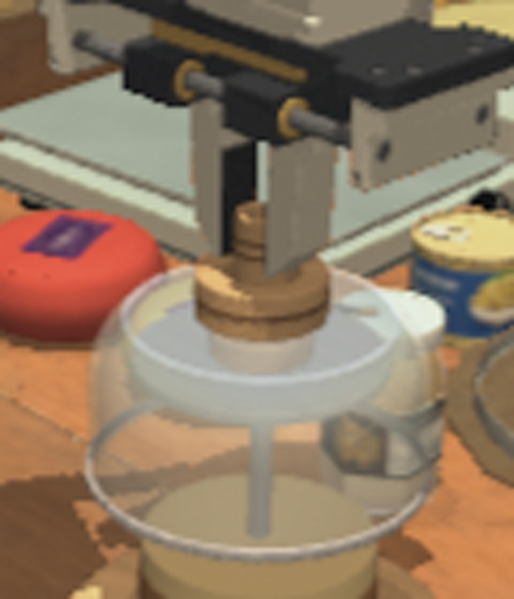

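The spindle at crop column 261 lies under the cap and bell centre (column 262). I'll thread slowly.

Call:
servo_tool --pt "0 -0.003 0.015" --pt "0 0 0.02" --pt "0 0 0.02" --pt "0 0 0.02" --pt "0 0 0.02" --pt "0 0 0.02" --pt "0 0 0.01" --pt "0 0 0" --spin '[0,0,0,0,0,0,0,0]'

```text
time: 11.4
tool_pos: [518.8, -143.9, 176.8]
tcp_rot: [3.141, -0.0, 3.139]
contact_force: [-0.2, 0.2, -4.6]
grip_width: 23.1
finger_force: 30.0
```

Call:
servo_tool --pt "0 0 0.03" --pt "0 0 0.04" --pt "0 0 0.04" --pt "0 0 0.04" --pt "0 0 0.04" --pt "0 0 0.03" --pt "0 0 0.02" --pt "0 0 0" --spin '[0,0,0,0,0,0,0,0]'

```text
time: 12.4
tool_pos: [518.8, -143.9, 128.7]
tcp_rot: [3.141, -0.0, 3.139]
contact_force: [0.2, -0.1, -4.9]
grip_width: 23.3
finger_force: 30.0
```

Call:
servo_tool --pt "0 0 0.01" --pt "0 0 0.01" --pt "0 0 0.005" --pt "0 0 0.005" --pt "0 0 0.003" --pt "0 0 0.003" --pt "0 0 0" --pt "0 0 0" --spin '[0,0,0,0,0,0,0,0]'

```text
time: 13.4
tool_pos: [519.0, -144.0, 121.9]
tcp_rot: [-3.141, 0.0, 3.139]
contact_force: [-0.5, -0.6, -3.9]
grip_width: 23.0
finger_force: 30.0
```

Call:
servo_tool --pt "0 0 0.003" --pt "0 0 0.002" --pt "0 0 0.002" --pt "0 0 0.002" --pt "0 0 0" --pt "0 0 0" --pt "0 0 0" --pt "0 0 0" --spin '[0,0,0,0,0,0,0,0]'

```text
time: 14.4
tool_pos: [519.0, -144.0, 120.3]
tcp_rot: [-3.141, 0.001, 3.139]
contact_force: [-1.6, -1.3, 5.8]
grip_width: 23.3
finger_force: 30.0
```

The force is now +5.8 N upward, so the cap is seated. I'll release and check.

Call:
servo_tool --pt "0 0 0" --pt "0 0 0" --pt "0 0 0" --pt "0 0 0" --pt "0 0 0" --pt "0 0 0" --pt "0 0 0" --pt "0 0 0" --spin '[0,0,0,0,0,0,0,0]' --hand 1

```text
time: 15.4
tool_pos: [518.9, -143.9, 119.9]
tcp_rot: [3.141, 0.0, 3.139]
contact_force: [-0.3, -0.7, -0.6]
grip_width: 91.4
finger_force: 0.0
```

```bash
python3 - <<'E'
from h import *
s=cap('scene');w=cap('wrist');print(monitor.get_obs()['contact_force'])
a=cv2.resize(s['frame'][220:370,285:405],(400,500),interpolation=2)
b=cv2.resize(w['frame'][60:460,160:480],(400,500))
cv2.imwrite('pics/rel.png',np.hstack([a,b]))
for d in (s,w): print(proj(d,[519.9,-144.4,141]),proj(d,[519.9,-144.4,116.5]),proj(d,[519.9,-144.4,22]))
E
```

```text
[-0.44462771  0.54434147 -0.72221726]
[345.94860772 261.18981115] [345.6597007  273.22720942] [344.60552338 317.14982412]
[320.70768244 331.33448295] [320.52471948 304.63213672] [320.12201999 245.86055978]
```

View pics/rel.png

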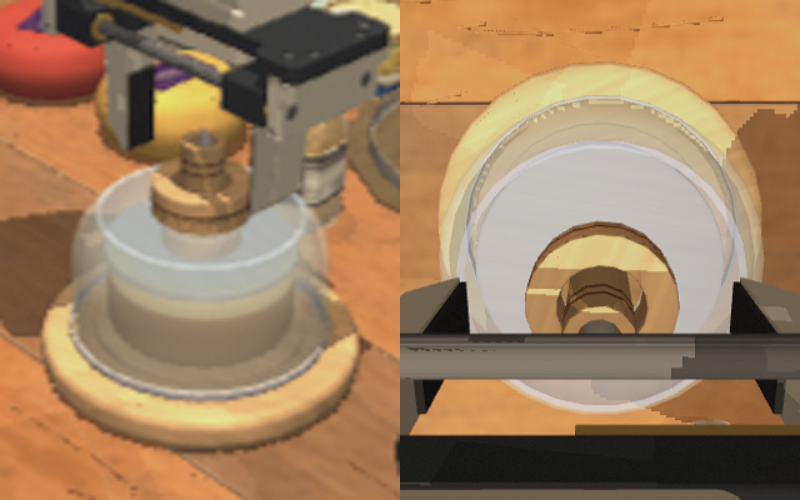

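The cap lies flat and the bell rim stands round it on the board (rim centred at column 344.7, expected 344.6). Next I'll lower round the collar and close.

Call:
servo_tool --pt "-0.005 0 0.02" --pt "0 0 0.02" --pt "0 0 0.02" --pt "0 0 0.02" --pt "0 0 0.014" --pt "0 0 0" --pt "0 0 0" --pt "0 0 0" --spin '[0,0,0,0,0,0,0,0]'

```text
time: 16.5
tool_pos: [519.9, -143.9, 101.3]
tcp_rot: [-3.142, 0.0, 3.139]
contact_force: [-0.6, 0.8, 0.7]
grip_width: 91.5
finger_force: 0.0
```

Call:
servo_tool --pt "0 0 0" --pt "0 0 0" --pt "0 0 0" --pt "0 0 0" --pt "0 0 0" --pt "0 0 0" --pt "0 0 0" --pt "0 0 0" --spin '[0,0,0,0,0,0,0,0]' --hand -1

```text
time: 17.5
tool_pos: [519.8, -143.8, 101.1]
tcp_rot: [3.141, 0.0, 3.139]
contact_force: [-0.4, 1.7, -0.1]
grip_width: 55.5
finger_force: 30.0
```

Call:
servo_tool --pt "0 0 -0.01" --pt "0 0 -0.02" --pt "0 0 -0.02" --pt "0 0 -0.03" --pt "0 0 -0.03" --pt "0 0 -0.02" --pt "0 0 -0.01" --pt "0 0 0" --spin '[0,0,0,0,0,0,0,0]'

```text
time: 18.5
tool_pos: [519.9, -143.9, 129.2]
tcp_rot: [3.142, 0.0, 3.139]
contact_force: [0.0, 0.1, -2.8]
grip_width: 56.1
finger_force: 30.0
```

The load is about 3 N, which is the bell alone. I'll keep going straight up.

Call:
servo_tool --pt "0 0 -0.04" --pt "0 0 -0.06" --pt "0 0 -0.06" --pt "0 0 -0.06" --pt "0 0 -0.06" --pt "0 0 -0.05" --pt "0 0 -0.02" --pt "0 0 0" --spin '[0,0,0,0,0,0,0,0]'

```text
time: 19.5
tool_pos: [519.9, -143.9, 199.2]
tcp_rot: [3.142, 0.0, 3.139]
contact_force: [-0.1, 0.7, -2.8]
grip_width: 55.9
finger_force: 30.0
```

Call:
servo_tool --pt "0 0 -0.04" --pt "0 0 -0.06" --pt "0 0 -0.08" --pt "0 0 -0.08" --pt "0 0 -0.06" --pt "0 0 -0.03" --pt "0 0 0" --pt "0 0 0" --spin '[0,0,0,0,0,0,0,0]'

```text
time: 20.5
tool_pos: [519.6, -143.8, 268.5]
tcp_rot: [3.141, -0.001, 3.139]
contact_force: [0.0, -0.1, -3.0]
grip_width: 56.0
finger_force: 30.0
```

```bash
python3 - <<'E'
from h import *
s=cap('scene');o=monitor.get_obs();print(o['tool_pos'],o['contact_force'],o['grip_width'])
cv2.imwrite('pics/end.png',cv2.resize(s['frame'][130:370,240:460],None,fx=2.4,fy=2.4,interpolation=2))
for z in (146,141,o['tool_pos'][2]-79): print(z,(proj(s,[519.9,-144.4,z])-[240,130])*2.4)
E
```

```text
[ 519.57091196 -143.78818613  268.46777176] [-0.05947878  0.3787397  -3.1606314 ] 55.664700158990705
146 [254.42017135 308.87604235]
141 [254.27665854 314.85554676]
189.46777175617711 [255.69750649 255.65548972]
```

View pics/end.png

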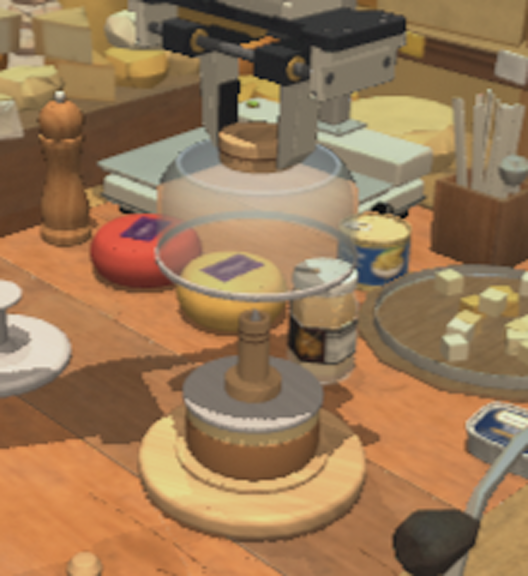

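The cap lies flat on the cheese with its stem top at (254,314), as expected. The bell hangs upright with its rim centred at (256,256), which is about 189 mm high and above the 146 mm tip. I'll hand in.

```bash
python3 -c "
from h import *
print(workorder.close_job())"
```

```text
the job is handed in; nothing more can be done
None
```

The job is handed in at about 20.6 s of the 61 s: the cap is flat on the cheese over the spindle, and the gripper holds the bell upright with its rim about 43 mm above the spindle tip.

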